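# Tally the finished carrier of watch heads and lift it out level for hand-over

### The job

The carrier with all four watch heads is finished: count it on the tally counter by swinging the lever all the way to its stop and letting it return to rest. Then lift that full carrier by its bar out of its dock, keeping it level so that no watch head slides out, and hold it steady and level with its underside about 10 cm above the bench, ready for the runner: finish while still holding it there. Leave the part-filled carrier and everything else on the bench where they are.

Things in the scene. Friction and masses are not known exactly. Their poses are not given: they have to be found in the camera images.
- carrier_grip (a point): Centre of the lifting bar of the full carrier (four watch heads). The aluminium bar runs along x over the tray's middle: 106 mm long, 14 mm thick (y), 20 mm high, its centre 56 mm above the tray's underside; on a post at each end, 86 mm clear between them, open below. z up. Carrier 0.26 kg, about 0.5 kg loaded; at the start its underside is 10 mm above the bench.
- carrier: The full carrier; origin at the centre of its underside, axes as its bar. Black plastic tray 113 mm (x) by 122 mm (y), walls 12 mm high, floor 4 mm thick, with four open compartments 52 mm square (centres at x = +-27.5, y = +-32 mm), a watch head loose in each, their tops 14 mm above the underside.
- dock_full: Dock of the full carrier, fixed to the bench: aluminium plate 133 mm (x) by 142 mm (y) by 10 mm high, with plastic corner locators to 16 mm above the bench, 2 mm clear of the carrier, which sits loose in it and lifts straight up. Origin: centre of its underside, on the bench.
- counter: Tally counter fixed to the bench: grey box 60 (x) by 64 (y) mm, top 58 mm above the bench, on a steel foot 100 mm square; four plain white number wheels in a window on its front (-x); an upright steel lever on a shaft at its left (+y) side. Origin: centre of the foot's underside. The lever's knob travels towards the counter's +x.
- lever_knob (a point): Centre of the black ball knob, 18 mm across, on the tally lever, 80 mm from the shaft. The shaft lies along the counter's y axis at x = 4, z = 34 mm; the lever's plane is at y = 38 mm, 16 mm outside the box. Knob height 106 mm at rest, 114 mm mid swing, 107 mm at the stop; it travels 67 mm. The space around the knob and above the box is free.
- tally_lever (a joint): Angle of the tally lever, rad: 0 at rest, leaning 25 degrees to the counter's -x; 0.87 at its stop, leaning 25 degrees to +x. A spring returns it: about 0.7 N at the knob to start it, 2.7 N just before the stop.
- part_carrier_grip (a point): Centre of the lifting bar of the other carrier, of the same make and size, with one watch head and three empty compartments, in a dock like the first. Stays where it is.
- head0_mid (a point): Middle (5 mm above its underside) of a watch head in the full carrier: round steel case 39 mm across and 10 mm high with four short lugs, wooden dial on top, about 55 g, lying loose in its compartment.
- head1_mid (a point): Middle (5 mm above its underside) of a watch head in the full carrier: round steel case 39 mm across and 10 mm high with four short lugs, wooden dial on top, about 55 g, lying loose in its compartment.
- head2_mid (a point): Middle (5 mm above its underside) of a watch head in the full carrier: round steel case 39 mm across and 10 mm high with four short lugs, wooden dial on top, about 55 g, lying loose in its compartment.
- head3_mid (a point): Middle (5 mm above its underside) of a watch head in the full carrier: round steel case 39 mm across and 10 mm high with four short lugs, wooden dial on top, about 55 g, lying loose in its compartment.
- head_part_mid (a point): Middle of the single watch head, of the same kind, in the other carrier.
- tweezers: Bystander. Steel tweezers 125 mm long, 9 mm high, lying on the brown pad near the robot; origin at the middle of the underside.
- screwdriver: Bystander. Small screwdriver 110 mm long, 10 mm high, lying between the docks and the counter on the left; origin near its middle, on the bench.
- loupe: Bystander. Black eye loupe, 30 mm across, 30 mm high, standing between the docks and the counter on the right; origin under its centre.
- blower: Bystander. Black rubber dust blower, bulb 56 mm across, upright nozzle to 105 mm, at the back; origin under its centre.
- holder: Bystander. Aluminium movement holder, 70 by 24 by 18 mm with a 16 mm screw at one end, near the robot; origin under its centre.
- oil_pots: Bystander. Black stand with four steel oil pots in a row, 34 by 100 by 23 mm, at the back; origin under its centre.
There are look-alikes about, which are no part of the job. Leave any orange or red look-alike of the part that bears head1_mid alone.

How it is judged:
On the way, in this order (a step that is already met when the one before it is completed fails the run):
1. the tally lever is swung to its stop while the full carrier still sits in its dock (value of joint tally_lever above 0.8 rad and height (world z) of carrier_grip below 0.075 m), for 0.05 s.
2. the tally lever is back at rest and let go, the carrier still in its dock (value of joint tally_lever below 0.08 rad and contact force between the fingers and tally_lever below 0.1 N and height (world z) of carrier_grip below 0.075 m), for 0.2 s.
3. the full carrier is lifted clear of its dock in the gripper, level, heads aboard (height (world z) of carrier_grip above 0.09 m and angle between carrier_grip's own z axis and vertical below 0.15 rad and contact force between the fingers and carrier above 2 N and contact force between carrier and dock_full below 0.1 N and z of head0_mid in the frame of carrier between 0.003 and 0.018 m and horizontal distance between each of head0_mid, head1_mid, head2_mid, head3_mid and carrier below 0.065 m and z of head1_mid in the frame of carrier between 0.003 and 0.018 m and z of head2_mid in the frame of carrier between 0.003 and 0.018 m and z of head3_mid in the frame of carrier between 0.003 and 0.018 m), for 0.2 s.
At the end, for the whole second after the job is handed in: The full carrier is held by the bar (within 55 mm of its centre), underside 70 to 130 mm above the bench, tilt under 0.10 rad, slower than 20 mm/s and 0.15 rad/s, touching no dock, counter or other carrier, all four heads flat in it; the tally lever at rest (under 0.08 rad) (height (world z) of carrier_grip between 0.126 and 0.186 m and angle between carrier_grip's own z axis and vertical below 0.1 rad and linear speed of carrier below 0.02 m/s and angular speed of carrier below 0.15 rad/s and contact force between the fingers and carrier above 2 N and contact force between carrier and dock_full below 0.1 N and distance between the grasp point and carrier_grip below 0.055 m and contact force between carrier and counter below 0.1 N and contact force between carrier and part_carrier below 0.1 N and value of joint tally_lever below 0.08 rad and z of head0_mid in the frame of carrier between 0.003 and 0.018 m and horizontal distance between each of head0_mid, head1_mid, head2_mid, head3_mid and carrier below 0.065 m and z of head1_mid in the frame of carrier between 0.003 and 0.018 m and z of head2_mid in the frame of carrier between 0.003 and 0.018 m and z of head3_mid in the frame of carrier between 0.003 and 0.018 m); the arm keeps its last pose, push and grip.
It fails at once if the full carrier is tipped by more than 0.25 rad (angle between carrier_grip's own z axis and vertical above 0.25 rad).
It fails at once if the part-filled carrier or its watch head is moved by more than 15 mm (distance of any of part_carrier_grip, head_part_mid from where it was at the start of the episode above 0.015 m).
It fails at once if another thing on the bench is moved by more than 20 mm (distance of any of tweezers, screwdriver, loupe, blower, holder, oil_pots from where it was at the start of the episode above 0.02 m).
It also fails if it takes over 46 s, if anything falls off the work surface, if the arm or the gripper's body presses on something with over 40 N, if the wrist force passes 120 N, or if a joint passes its speed limit or range.

### The arm

A 6-joint arm with a two-finger parallel gripper is mounted at the origin on the work surface. World frame = base frame: x ahead of the robot, y to its left, z up, the work surface at z = 0. Lengths are in m, angles in rad, forces in N, time in s.
With the tool pointing down it reaches from about 0.35 to 0.975 m from the base axis. Payload 4.9 kg.
Tool frame: the origin (TCP) lies at the very end of the fingers, on their centre line; the grasp point (between the pads) lies ctrl.grip_point_offset behind it (ctrl.grip_point_offset is the distance from the TCP to the grasp point, in m); z points along the fingers, y is the direction in which the jaws open and shut (so a half turn about z gives the same grasp; the last joint's range is limited). The gripper opens to 85 mm and grips with 20 to 120 N. Pads are 22 mm wide; open, the fingers measure 114 mm over their backs; the gripper's body (76 mm by 85 mm) begins 54 mm behind the grasp point. The pads swing forward as they close: fully open they stand 13 mm farther back than shut.
Start: joints at [1.032, 0.053, 1.613, -0, 1.476, -0.119], TCP at [0.255, 0.571, 0.211] pointing down, gripper open.
Joint ranges: [-3.01, 3.01], [-1.01, 2.22], [0.06, 2.58], [-1.02, 4.17], [0.09, 2.62], [-3.14, 3.14]. Speed limits (rad/s): [2.57, 2.57, 3.14, 3.14, 3.14, 3.14].

### API

Orientations are given as a rotation vector (axis times angle).
In Python, from station import ctrl gives the robot as it stands. The module is installed in compiled form; this text tells all that it offers.
- The arm moves only by the shell command python3 -m creep 'ROWS' [FORCE]. ROWS is JSON, a list of rows, each a list of 5 numbers: the closure in counts, from 0 (fully open) to 255 (shut), then the shift along the tool's x, y, z in mm, then the turn about the tool's z in rad. A call has 1 to 12 rows; each row is the pose to reach, as a shift and turn from the pose commanded when the call began, along the tool's axes at that moment; what a row does not reach only later rows make up. A row lasts 1/12 s, in which the tool goes at most 41.7 mm and 7.16 degrees, less where a joint would pass 70% of its speed; a pose out of reach is approached as far as the arm can. A call with a gripper value outside its range is refused whole. The fingers move at their own pace and stop on an object; FORCE is the grip in N (left out, the last holds). Time passes only in rows, so rows that repeat a pose let the fingers close. It gives the time, the measured TCP pose, the force and the opening at its end, in the units of the state.
- ctrl.get_obs(): the state, without advancing time (a new reading comes with each control period).
- ctrl.get_image(name): name is "scene" or "top" or "wrist"; returns the picture (400x640x3 uint8, red, green, blue); there is no depth.
- ctrl.calibration(name): a dict with "fx", "fy", "cx", "cy" (pixels), "k1" (the pictures are not rectified: a ray, as slopes to the right and down, at radius r is drawn at 1 + k1 r^2 times it, then the intrinsics apply), "R" (3x3) and "t" (3): a world point X has camera coordinates R X + t. Camera axes: x right, y down, z forward; pixel columns grow to the right and rows downward; lengths in m; the calibration is good to about 2 mm. A picture is of the moment at which its call begins: read the wrist's pose just before it. calibration takes no time and is no camera call; for the wrist camera it gives the pose at the moment of the call.
- ctrl.finish_job(): hands the job in, once; it reports no verdict.
Trained networks look in the newest picture that a camera, given by its name, has taken for a name from the list of things; names that differ only in an ending like _2 or _b are one class to them, and where a whole thing is asked for, a point or a joint stands for the part that bears it (a point fixed in the world has none). Each returns a list of dicts, best first, with "conf" (0 to 1); they miss things now and then, are a little off and sometimes report something else, mostly with a low value. They report only what shows in the picture. A call takes as long as a camera call. They do not tell look-alikes from the thing itself.
- ctrl.boxes_of(camera, label): "rect" ([left, top, width, height] in pixels, round what is visible of it).
- ctrl.outline_of(camera, label): "mask" (400x640 bool, what is visible of it) and "rect" ([left, top, width, height] in pixels, round what is visible of it).
The state is a dict: "t": time; "q": joint angles; "dq": joint speeds; "effort": joint torques, N m; "tool_pos": TCP position; "tool_rot": TCP orientation; "contact_force": force on the tool from outside, world axes, zero at the start; "wrist_torque": the same for the moment, N m; "opening": finger opening in m.
Only numpy, scipy, OpenCV 4.12 (cv2) and the standard library are available. Lean on these libraries where they do the work, as an engineer would, in place of code of your own. Each camera call takes 0.05 s, during which the arm holds its last target. There are 200 camera calls.

## Working session

There is one attempt and no reset: what is moved stays moved. The work goes in short steps, Python scripts to look and compute and a shell command to move; the robot and the scene stay as the last step left them, time stands still between calls to the robot, and variables do not carry over. Pictures are saved under pics/ and viewed, about 8 in all and at most 12, crops included, and the job is handed in when it is done.

```bash
mkdir -p pics
cat > h.py <<'E'
import numpy as np, cv2
from station import ctrl
def ray(cam,u,v,cal=None):
    c=cal or ctrl.calibration(cam)
    K=np.array([[c['fx'],0,c['cx']],[0,c['fy'],c['cy']],[0,0,1.]])
    p=cv2.undistortPoints(np.array([[[u,v]]],float),K,np.array([c['k1'],0,0,0,0.]))[0,0]
    R=np.array(c['R']);t=np.array(c['t']); return -R.T@t, R.T@np.array([p[0],p[1],1])
def at(cam,u,v,z,cal=None):
    o,d=ray(cam,u,v,cal); return o+d*(z-o[2])/d[2]
def proj(cam,X,cal=None):
    c=cal or ctrl.calibration(cam); p=np.array(c['R'])@np.array(X)+np.array(c['t'])
    x,y=p[:2]/p[2]; s=1+c['k1']*(x*x+y*y); return c['fx']*x*s+c['cx'],c['fy']*y*s+c['cy']
E
python3 - <<'E'
from h import *
o=ctrl.get_obs();print(o['t'],o['tool_pos'],o['tool_rot'],o['opening'],ctrl.grip_point_offset)
for c in['scene','top']:
    im=ctrl.get_image(c);cv2.imwrite(f'pics/{c}0.png',im[:,:,::-1])
    for l in['carrier_grip','carrier','counter','lever_knob','head1_mid']:
        for b in ctrl.boxes_of(c,l)[:6]:
            r=b['rect'];u,v=r[0]+r[2]/2,r[1]+r[3]/2
            z={'carrier_grip':.076,'carrier':.02,'counter':.058,'lever_knob':.106,'head1_mid':.02}[l]
            print(c,l,round(b['conf'],2),np.round(r),at(c,u,v,z).round(3))
E
```

```text
0.0 [0.25439095 0.57012972 0.21001264] [-0.6544982  -3.07196868  0.00317212] 0.08518903817919571 0.0187
scene carrier_grip 0.65 [285. 193.  62.  47.] [0.6   0.055 0.076]
scene carrier 0.85 [284. 190.  58.  46.] [ 0.569 -0.006  0.02 ]
scene counter 0.71 [251. 118.  46.  46.] [ 0.527 -0.267  0.058]
scene counter 0.69 [212. 186.  24.  32.] [ 0.742 -0.116  0.058]
scene lever_knob 0.63 [317. 216.  21.  12.] [0.606 0.106 0.106]
scene head1_mid 0.69 [294. 221.  20.   9.] [0.608 0.017 0.02 ]
scene head1_mid 0.64 [383. 193.  17.  10.] [0.378 0.058 0.02 ]
scene head1_mid 0.57 [246. 233.  19.  18.] [0.725 0.001 0.02 ]
scene head1_mid 0.51 [344. 179.  13.  16.] [ 0.439 -0.03   0.02 ]
scene head1_mid 0.51 [254. 184.  19.  12.] [ 0.627 -0.144  0.02 ]
top carrier_grip 0.65 [278. 161.  71.  64.] [ 0.564 -0.006  0.076]
top carrier 0.96 [283. 162.  62.  62.] [ 0.573 -0.007  0.02 ]
top counter 0.81 [407. 196.  56.  50.] [ 0.511 -0.271  0.058]
top counter 0.65 [223. 277.  40.  14.] [0.371 0.138 0.058]
top lever_knob 0.66 [290. 196.  16.  16.] [0.536 0.027 0.106]
top lever_knob 0.64 [424. 218.  15.  25.] [ 0.487 -0.248  0.106]
top head1_mid 0.79 [300. 170.  14.  14.] [0.608 0.009 0.02 ]
top head1_mid 0.73 [371. 166.  17.  16.] [ 0.619 -0.156  0.02 ]
top head1_mid 0.72 [319. 248.  16.  18.] [ 0.43  -0.039  0.02 ]
top head1_mid 0.69 [280. 276.  21.  21.] [0.365 0.04  0.02 ]
top head1_mid 0.62 [310. 123.  13.  15.] [ 0.717 -0.01   0.02 ]
```

```bash
python3 -c "
import cv2
a=cv2.imread('pics/top0.png')[90:320,190:500];cv2.imwrite('pics/tc.png',cv2.resize(a,(800,594),interpolation=cv2.INTER_CUBIC))
a=cv2.imread('pics/scene0.png')[90:270,180:420];cv2.imwrite('pics/sc.png',cv2.resize(a,(800,600),interpolation=cv2.INTER_CUBIC))"
```

```text
(no output)
```

View pics/tc.png

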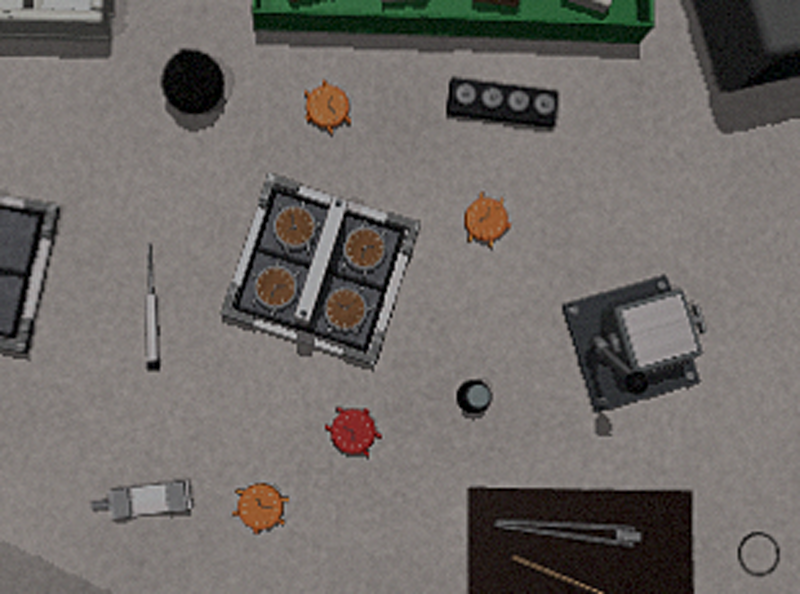

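View pics/sc.png

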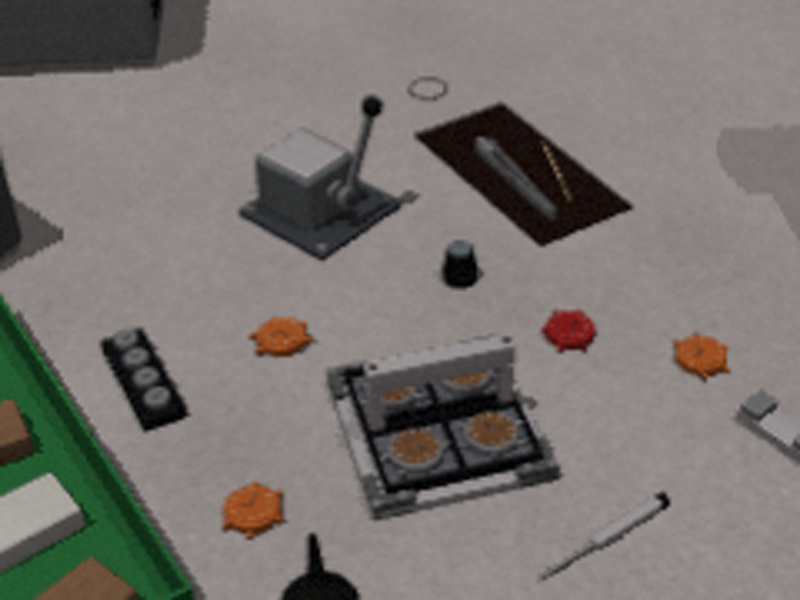

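The views show:
- **Full carrier:** centred at top px (314,193). It holds four brown heads, and its bar runs from about (321,167) to (307,212).
- **Part-filled carrier:** at the left edge, top px (195,195), with dark empty compartments.
- **Look-alike heads:** orange at about (317,131), (379,175) and (291,286), red at (327,257). These are left alone.
- **Counter:** around (435,220). The knob is at top px (436,238) and scene px (292,121). The "lever_knob" detections on the carrier and at scene (327,222) are false.

Next I work out the geometry.

Run:
```python
from h import *
from scipy.spatial.transform import Rotation as Ro
f=lambda x,y:(190+x*310/800,90+y*230/594)
g=lambda x,y:(180+x*.3,90+y*.3)
a=at('top',*f(337,203),.076);b=at('top',*f(304,315),.076);print('bar',a,b,np.linalg.norm(a-b),(a+b)/2,np.degrees(np.arctan2(*(a-b)[[1,0]])))
d=b;a2=at('scene',*g(368,365),.071);b2=at('scene',*g(513,345),.071);print('scene bar',a2,b2)
o1,d1=ray('top',*f(636,382));o2,d2=ray('scene',*g(372,105))
s=np.linalg.lstsq(np.c_[d1,-d2],o2-o1,rcond=None)[0];print('knob',o1+s[0]*d1,o2+s[1]*d2, at('top',*f(636,382),.106))
c=[at('top',*f(*p),.006) for p in[(562,305),(665,277),(700,380),(598,412)]]
for i in range(4):print(c[i].round(3),np.linalg.norm(c[i]-c[i-1]).round(3),np.degrees(np.arctan2(*(c[i]-c[i-1])[[1,0]])).round(1))
print('foot ctr',np.mean(c,0))
for p in[(615,318),(680,290),(703,345),(640,368)]:print('box',at('top',*f(*p),.058).round(3))
R=Ro.from_rotvec(ctrl.get_obs()['tool_rot']).as_matrix();print(R.round(3))
```

```text
bar [ 0.61709735 -0.01923054  0.076     ] [0.52320529 0.00587145 0.076     ] 0.09718964787231313 [ 0.57015132 -0.00667955  0.076     ] -14.967934652016387
scene bar [ 0.61637376 -0.02716017  0.071     ] [0.52147523 0.0108898  0.071     ]
knob [ 0.47291516 -0.25857502  0.10700264] [ 0.47259568 -0.25832424  0.10690807] [ 0.47296163 -0.25889393  0.106     ]
[ 0.545 -0.224  0.006] 0.099 18.6
[ 0.572 -0.319  0.006] 0.098 -73.7
[ 0.48  -0.349  0.006] 0.097 -161.8
[ 0.451 -0.256  0.006] 0.098 107.9
foot ctr [ 0.51204777 -0.28711471  0.006     ]
box [ 0.529 -0.257  0.058]
box [ 0.554 -0.314  0.058]
box [ 0.508 -0.333  0.058]
box [ 0.487 -0.278  0.058]
[[-0.913  0.408  0.   ]
 [ 0.408  0.913  0.   ]
 [-0.     0.    -1.   ]]
```

```bash
python3 -m creep '[[255,-348,-250,0,-0.73],[255,-348,-250,0,-0.73],[255,-348,-250,0,-0.73],[255,-348,-250,0,-0.73],[255,-348,-250,0,-0.73],[255,-348,-250,0,-0.73],[255,-348,-250,0,-0.73],[255,-348,-250,0,-0.73],[255,-348,-250,0,-0.73],[255,-348,-250,0,-0.73],[255,-348,-250,0,-0.73],[255,-348,-250,0,-0.73]]' 40
cat > to.py <<'E'
import sys;from h import *
from scipy.spatial.transform import Rotation as Ro
def to(p,yaw=None):
    o=ctrl.get_obs();R=Ro.from_rotvec(o['tool_rot']).as_matrix();y=np.arctan2(R[1,0],R[0,0])
    print('t',round(o['t'],2),'pos',o['tool_pos'].round(4),'xyaw',np.degrees(y).round(1),'q',np.round(o['q'],2),'F',np.round(o['contact_force'],2),'open',round(o['opening'],4))
    print('shift mm',(R.T@(np.array(p)-o['tool_pos'])*1000).round(1),'turn',None if yaw is None else round((np.degrees(y)-yaw+90)%180-90,2),'deg')
if __name__=='__main__':
    v=list(map(float,sys.argv[1:]));to(v[:3],v[3] if len(v)>3 else None)
E
python3 to.py .430 -.272 .200 17.7
```

```text
t: 1.6
tool_pos: [0.4727, 0.1967, 0.2116]
tool_rot: [-0.476, 3.104, -0.003]
contact_force: [-0.4, -0.4, 0.4]
opening: 0.0003
t 1.6 pos [0.4727 0.1967 0.2116] xyaw -162.6 q [ 0.25 -0.22  1.87 -0.    1.49 -1.63] F [-0.41 -0.36  0.42] open 0.0003
shift mm [ 181.2 -434.3   12.2] turn -0.27 deg
```

```bash
python3 -m creep '[[255,181,-434,12,0],[255,181,-434,12,0],[255,181,-434,12,0],[255,181,-434,12,0],[255,181,-434,12,0],[255,181,-434,12,0],[255,181,-434,12,0],[255,181,-434,12,0],[255,181,-434,12,0],[255,181,-434,12,0],[255,181,-434,12,0],[255,181,-434,12,0]]'
python3 - <<'E'
from h import *
from to import to
to([.430,-.272,.095],17.7)
c=ctrl.calibration('wrist');im=ctrl.get_image('wrist')
print(proj('wrist',[.473,-.258,.107],c))
for b in ctrl.boxes_of('wrist','lever_knob')[:3]:
    r=b['rect'];print(b['conf'],r,at('wrist',r[0]+r[2]/2,r[1]+r[3]/2,.107,c))
im=im[:,:,::-1].copy();cv2.imwrite('pics/w1.png',im)
E
```

```text
t: 2.6
tool_pos: [0.43, -0.2719, 0.1994]
tool_rot: [0.479, -3.104, 0.003]
contact_force: [-0.3, -0.6, -0.2]
opening: -0.0001
t 2.6 pos [ 0.43   -0.2719  0.1994] xyaw -162.5 q [-0.71 -0.22  1.89 -0.    1.47 -2.59] F [-0.28 -0.57 -0.17] open -0.0001
shift mm [-0.000e+00  1.000e-01  1.044e+02] turn -0.16 deg
(np.float64(323.3039554099697), np.float64(251.55735707626252))
```

View pics/w1.png

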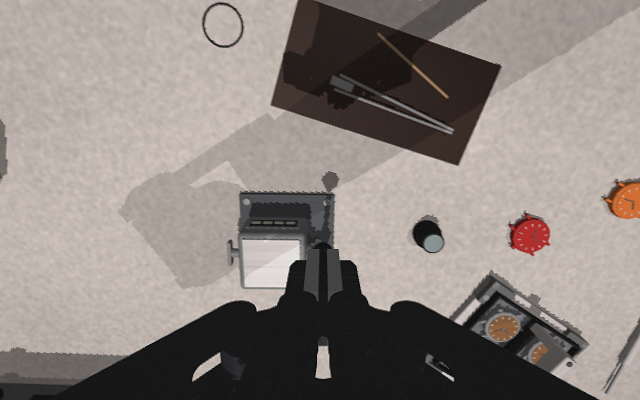

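The knob's tip shows at wrist px (320,248) against a predicted (323,251), so they agree. The closed fingertips at (322,255) stand over the robot side of the knob, and the front window faces the robot. I'll descend and push along tool -x.

```bash
python3 -m creep '[[255,0,0,35,0],[255,0,0,70,0],[255,0,0,104,0],[255,0,0,104,0],[255,-10,0,104,0],[255,-20,0,104,0],[255,-25,0,104,0],[255,-30,0,104,0],[255,-35,0,104,0],[255,-35,0,104,0]]'
python3 - <<'E'
from h import *
from to import to
to([.430+.092*.953,-.272+.092*.303,.095],17.7)
im=ctrl.get_image('scene');cv2.imwrite('pics/s2.png',cv2.resize(im[80:200,210:370,::-1],(800,600),interpolation=cv2.INTER_CUBIC))
E
```

```text
t: 3.53
tool_pos: [0.4657, -0.2574, 0.0968]
tool_rot: [-0.487, 3.102, -0.003]
contact_force: [-0.4, -0.9, 0.4]
opening: 0.0002
t 3.53 pos [ 0.4657 -0.2574  0.0968] xyaw -162.2 q [-0.64 -0.07  1.93  0.    1.28 -2.53] F [-0.4  -0.92  0.36] open 0.0002
shift mm [-53.5  -3.2   1.9] turn 0.13 deg
```

View pics/s2.png

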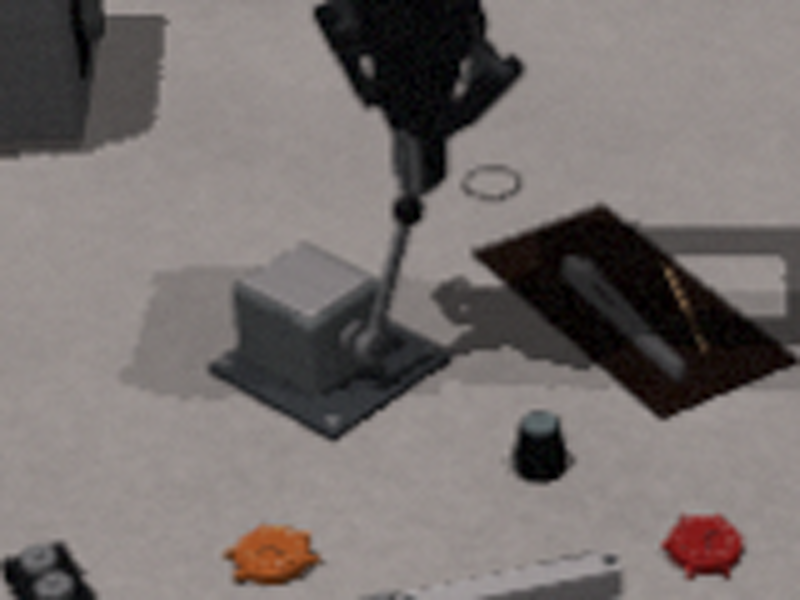

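The knob, at crop (407,208), is being pushed by the fingers behind it. I'll continue to the stop and go about 5 mm lower for margin.

```bash
python3 -m creep '[[255,-6,-3,5,0],[255,-12,-3,5,0],[255,-18,-3,5,0],[255,-24,-3,5,0],[255,-30,-3,5,0],[255,-36,-3,5,0],[255,-42,-3,5,0],[255,-46,-3,5,0],[255,-49,-3,5,0],[255,-49,-3,5,0]]'
python3 - <<'E'
from h import *
from to import to
to([.430+.092*.953,-.272+.092*.303,.092],17.7)
im=ctrl.get_image('scene');cv2.imwrite('pics/s3.png',cv2.resize(im[80:200,210:370,::-1],(800,600),interpolation=cv2.INTER_CUBIC))
E
```

```text
t: 4.42
tool_pos: [0.5185, -0.2435, 0.1004]
tool_rot: [-0.484, 3.089, 0.001]
contact_force: [-1.3, 18.2, 34.8]
opening: -0.0002
t 4.42 pos [ 0.5185 -0.2435  0.1004] xyaw -162.2 q [-0.57  0.02  1.84  0.01  1.27 -2.46] F [-1.26 18.18 34.83] open -0.0002
shift mm [ 1.1 -0.3  8.4] turn 0.1 deg
```

View pics/s3.png

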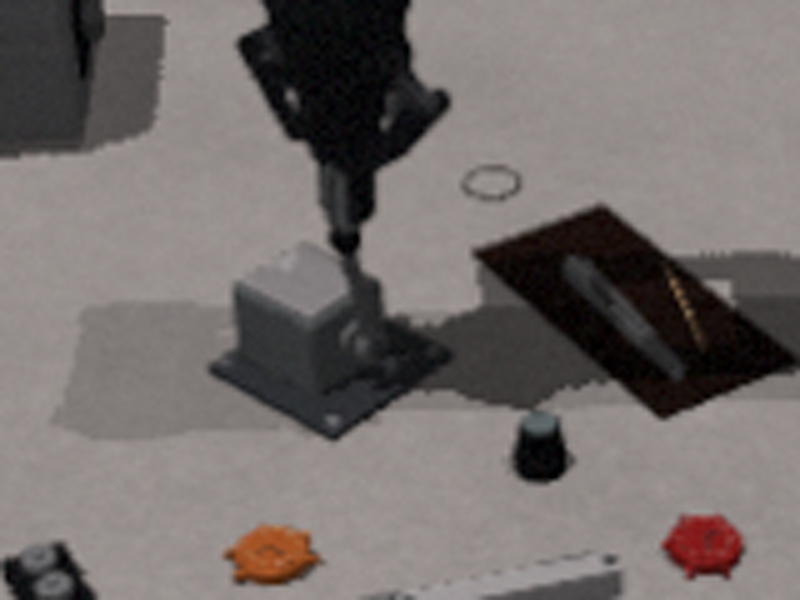

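The fingertips stay at the knob (345,243), but the tool sits 8 mm high with a 35 N upward force. I'll measure where the knob is.

Run:
```python
from h import *
e=np.array([.953,.303,0]);n=np.array([-.303,.953,0])
k0=np.array([.473,-.258,0]); sh=k0+e*.0338
for a in range(-25,26,5):
    r=np.radians(a);p=sh+e*.08*np.sin(r)+np.array([0,0,.034+.08*np.cos(r)]);u,v=proj('scene',p);print(a,p.round(3),'crop',round((u-210)*5),round((v-80)*5))
u,v=proj('scene',ctrl.get_obs()['tool_pos']);print('tcp',(u-210)*5,(v-80)*5)
```

```text
-25 [ 0.473 -0.258  0.107] crop 408 209
-20 [ 0.479 -0.256  0.109] crop 400 209
-15 [ 0.485 -0.254  0.111] crop 391 211
-10 [ 0.492 -0.252  0.113] crop 383 214
-5 [ 0.499 -0.25   0.114] crop 374 218
0 [ 0.505 -0.248  0.114] crop 365 223
5 [ 0.512 -0.246  0.114] crop 356 229
10 [ 0.518 -0.244  0.113] crop 347 237
15 [ 0.525 -0.241  0.111] crop 339 245
20 [ 0.531 -0.239  0.109] crop 330 253
25 [ 0.537 -0.238  0.107] crop 322 263
tcp 348.68945857081485 256.17009351924963
```

Run:
```python
from h import *
p=ctrl.get_obs()['tool_pos']; c=ctrl.calibration('wrist')
w=ctrl.get_image('wrist')[:,:,::-1].copy(); t=ctrl.get_image('top')[:,:,::-1].copy(); s=ctrl.get_image('scene')[:,:,::-1].copy()
print(proj('wrist',p,c),proj('top',p))
def cr(im,u,v,h,W): 
    u,v=int(u),int(v);v=min(v,399-h);return cv2.resize(im[v-h:v+h,u-h:u+h],(W,W),interpolation=cv2.INTER_CUBIC)
for im,n in((t,'top'),(s,'scene')):
    u,v=proj(n,p); cv2.circle(im,(round(u),round(v)),0,(0,0,255),-1)
u,v=proj('wrist',p,c);cv2.circle(w,(round(u),round(v)),1,(0,0,255),-1)
cv2.imwrite('pics/c4.png',np.hstack([cr(w,u,v,60,400),np.vstack([cr(t,*proj('top',p),30,200),cr(s,*proj('scene',p),25,200)])]))
```

```text
(np.float64(322.6751601853395), np.float64(247.2248429446227)) (np.float64(428.0640194406326), np.float64(215.91731767413035))
```

View pics/c4.png

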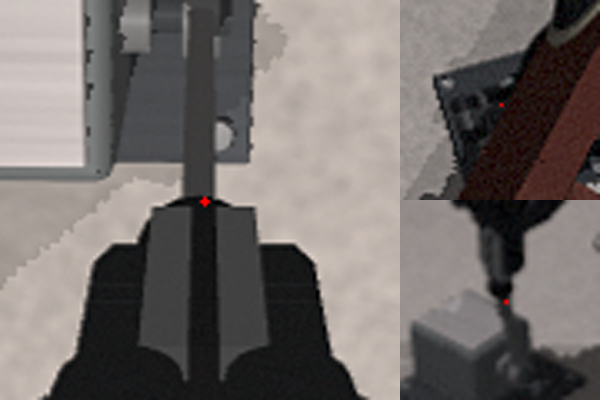

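Run:
```python
from h import *
o=ctrl.get_obs();p=o['tool_pos'];c=ctrl.calibration('wrist');print('cam',(-np.array(c['R']).T@c['t']).round(3),'tcp',p.round(4),np.array(o['contact_force']).round(1),o['wrist_torque'])
e=np.array([.953,.303,0]);n=np.array([-.303,.953,0])
f=lambda X:tuple(np.round((np.array(proj('wrist',X,c))-[262,187])*400/120).astype(int))
for dz in(0,.005,.010,.015,.020):
  print(dz,'near',f(p-e*.011+[0,0,dz]),'mid',f(p+[0,0,dz]),'far',f(p+e*.011+[0,0,dz]), 'side',f(p+n*.0145+[0,0,dz]))
sh=np.array([.473,-.258,0])+e*.0338
for a in(0,5,10,15,20,25):
  r=np.radians(a);q=sh+e*.08*np.sin(r)+np.array([0,0,.034+.08*np.cos(r)]);print(a,f(q),f(q+n*.009))
```

```text
cam [ 0.447 -0.266  0.261] tcp [ 0.5183 -0.2436  0.1005] [-1.  18.7 35. ] [3.18016349 0.09061667 0.14256433]
0 near (np.int64(202), np.int64(132)) mid (np.int64(202), np.int64(201)) far (np.int64(202), np.int64(267)) side (np.int64(300), np.int64(201))
0.005 near (np.int64(202), np.int64(145)) mid (np.int64(202), np.int64(215)) far (np.int64(202), np.int64(284)) side (np.int64(303), np.int64(216))
0.01 near (np.int64(202), np.int64(159)) mid (np.int64(202), np.int64(231)) far (np.int64(202), np.int64(301)) side (np.int64(305), np.int64(231))
0.015 near (np.int64(202), np.int64(173)) mid (np.int64(202), np.int64(248)) far (np.int64(202), np.int64(319)) side (np.int64(308), np.int64(248))
0.02 near (np.int64(202), np.int64(189)) mid (np.int64(202), np.int64(265)) far (np.int64(202), np.int64(338)) side (np.int64(312), np.int64(266))
0 (np.int64(202), np.int64(150)) (np.int64(270), np.int64(150))
5 (np.int64(202), np.int64(197)) (np.int64(268), np.int64(197))
10 (np.int64(202), np.int64(240)) (np.int64(267), np.int64(240))
15 (np.int64(202), np.int64(279)) (np.int64(266), np.int64(279))
20 (np.int64(202), np.int64(313)) (np.int64(264), np.int64(313))
25 (np.int64(202), np.int64(342)) (np.int64(263), np.int64(342))
```

Both views put the knob at about +10° with the fingers on top of it. So the real fingertips end about 22 mm above the reported TCP, and they rode over the knob. I'll lift, go back, lower about 20 mm more and push again.

```bash
python3 -m creep '[[255,0,0,-25,0],[255,0,0,-35,0],[255,30,0,-35,0],[255,60,0,-35,0],[255,84,0,-35,0],[255,84,0,-10,0],[255,84,0,20,0],[255,84,0,20,0],[255,84,0,20,0]]'
python3 - <<'E'
from h import *
from to import to
to([.430,-.272,.072],17.7)
t=ctrl.get_image('top')[:,:,::-1]; s=ctrl.get_image('scene')[:,:,::-1]
c=lambda im,u,v:cv2.resize(im[v-35:v+35,u-35:u+35],(390,390),interpolation=cv2.INTER_CUBIC)
cv2.imwrite('pics/c5.png',np.hstack([c(t,430,225),c(s,290,125)]))
E
```

```text
t: 5.37
tool_pos: [0.4298, -0.2698, 0.0681]
tool_rot: [0.484, -3.101, -0.006]
contact_force: [0.3, 0.1, 0.3]
opening: 0.0003
t 5.37 pos [ 0.4298 -0.2698  0.0681] xyaw -162.3 q [-0.71 -0.09  2.   -0.    1.23 -2.59] F [0.29 0.13 0.27] open 0.0003
shift mm [ 0.5 -2.1 -3.9] turn 0.03 deg
```

View pics/c5.png

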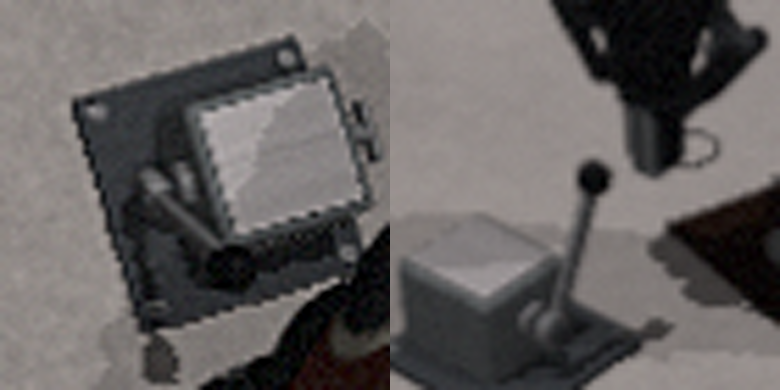

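Run:
```python
from h import *
p=ctrl.get_obs()['tool_pos']
for z in(.06,.07,.08,.09,.1,.11):
  u,v=proj('scene',[p[0],p[1],z]);print(z,round((u-255)*390/70+390),round((v-90)*390/70))
```

```text
0.06 652 219
0.07 652 202
0.08 651 186
0.09 651 169
0.1 650 151
0.11 650 134
```

The lever is back at rest, with the knob at (595,175) in the right crop. The fingertip bottom at (650,172) is at z≈0.088, which confirms the 20 mm offset. The tip is now 19 mm below the knob centre, so I push.

```bash
python3 -m creep '[[255,-12,-2,0,0],[255,-24,-2,0,0],[255,-32,-2,0,0],[255,-40,-2,0,0],[255,-48,-2,0,0],[255,-56,-2,0,0],[255,-64,-2,0,0],[255,-71,-2,0,0],[255,-77,-2,0,0],[255,-82,-2,0,0],[255,-85,-2,0,0],[255,-85,-2,0,0]]'
python3 - <<'E'
from h import *
from to import to
to([.430+.092*.953,-.272+.092*.303,.07],17.7)
im=ctrl.get_image('scene');cv2.imwrite('pics/s6.png',cv2.resize(im[80:200,210:370,::-1],(800,600),interpolation=cv2.INTER_CUBIC))
E
```

```text
t: 6.47
tool_pos: [0.5129, -0.2464, 0.0696]
tool_rot: [0.486, -3.102, -0.002]
contact_force: [-3.5, -0.8, 0.2]
opening: 0.0002
t 6.47 pos [ 0.5129 -0.2464  0.0696] xyaw -162.2 q [-0.58  0.05  1.86 -0.    1.23 -2.46] F [-3.55 -0.75  0.22] open 0.0002
shift mm [-5.3  0.7 -0.4] turn 0.09 deg
```

View pics/s6.png

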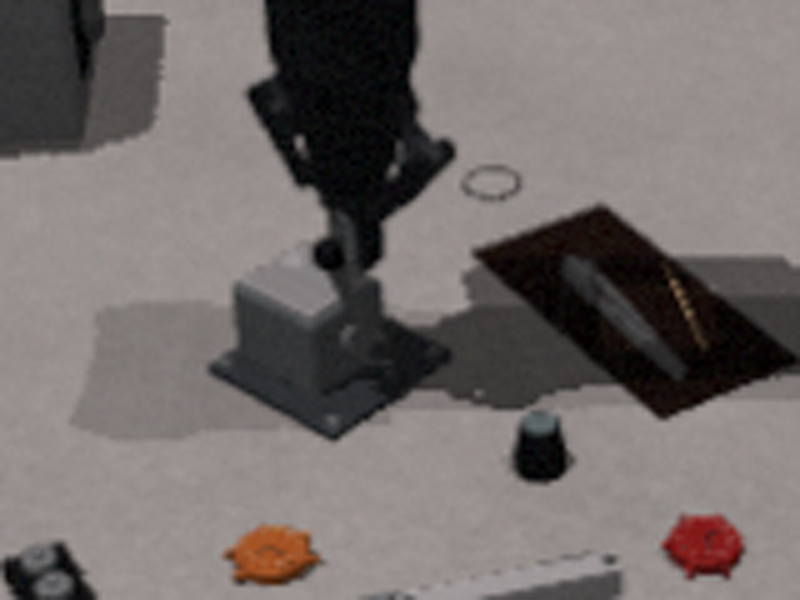

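The knob at (330,253) is at about +20°, pushed at 3.5 N, which is just short of the stop. I'll push on gently.

```bash
python3 -m creep '[[255,-3,0,0,0],[255,-6,0,0,0],[255,-8,0,0,0],[255,-8,0,0,0]]'; python3 -m creep '[[255,-2,0,0,0],[255,-4,0,0,0],[255,-4,0,0,0]]'
```

```text
t: 6.85
tool_pos: [0.5187, -0.2446, 0.0697]
tool_rot: [0.485, -3.098, -0.001]
contact_force: [-10.3, -3.1, 1.6]
opening: 0.0004
t: 7.1
tool_pos: [0.5196, -0.2443, 0.0693]
tool_rot: [0.484, -3.091, -0.001]
contact_force: [-19.5, -5.6, 4.7]
opening: 0.0002
```

The force has risen to 20 N with no further travel, so the lever is at its stop. I'll retreat along the same line and let it return.

```bash
python3 -m creep '[[255,10,0,0,0],[255,20,0,0,0],[255,30,0,0,0],[255,40,0,0,0],[255,50,0,0,0],[255,60,0,0,0],[255,70,0,0,0],[255,80,0,0,0],[255,90,0,0,0],[255,100,0,0,0],[255,105,0,0,0],[255,105,0,0,0]]'
python3 - <<'E'
from h import *
from to import to
s=ctrl.get_image('scene')[:,:,::-1];t=ctrl.get_image('top')[:,:,::-1]
c=lambda im,u,v,h:cv2.resize(im[v-h:v+h,u-h:u+h],(390,390),interpolation=cv2.INTER_CUBIC)
cv2.imwrite('pics/c7.png',np.hstack([c(t,314,193,45),c(s,290,125,35)]))
to([.570,-.007,.200],-15)
E
```

```text
t: 8.1
tool_pos: [0.4238, -0.2755, 0.0703]
tool_rot: [-0.483, 3.104, -0.0]
contact_force: [0.0, -1.2, -0.0]
opening: -0.0005
t 8.2 pos [ 0.4247 -0.2753  0.0705] xyaw -162.3 q [-0.72 -0.1   2.01  0.    1.23 -2.6 ] F [-0.36 -0.61  0.38] open 0.0002
shift mm [-220.2  211.2 -129.5] turn 32.75 deg
```

View pics/c7.png

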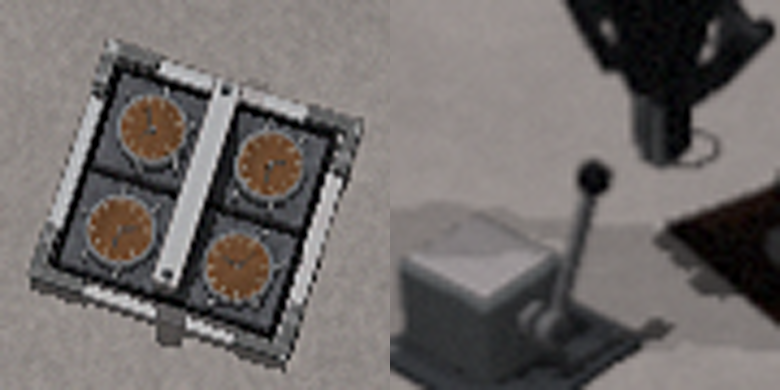

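The lever is back at rest (knob at (595,175), same as before). The close crop confirms the full carrier: four brown heads, and the bar from about (226,84) to (170,285). I'll move above it and open the gripper.

```bash
python3 -m creep '[[255,0,0,-40,0],[255,0,0,-80,0],[100,0,0,-120,0],[0,-50,50,-130,0.1],[0,-220,211,-130,0.572],[0,-220,211,-130,0.572],[0,-220,211,-130,0.572],[0,-220,211,-130,0.572],[0,-220,211,-130,0.572],[0,-220,211,-130,0.572],[0,-220,211,-130,0.572],[0,-220,211,-130,0.572]]' 60
python3 - <<'E'
from h import *
from to import to
f=lambda x,y:(269+x*90/390,148+y*90/390)
a=at('top',*f(226,84),.076);b=at('top',*f(170,285),.076);m=(a+b)/2;print('bar',a,b,np.linalg.norm(a-b),m,np.degrees(np.arctan2(*(a-b)[[1,0]])))
to([m[0],m[1],.03],-15.5)
c=ctrl.calibration('wrist');w=ctrl.get_image('wrist')[:,:,::-1].copy()
for q in(a,b,m):
    u,v=proj('wrist',q,c);print(u,v);cv2.circle(w,(round(u),round(v)),3,(0,0,255),1)
cv2.imwrite('pics/w8.png',w)
E
```

```text
t: 9.2
tool_pos: [0.5718, -0.0018, 0.2004]
tool_rot: [0.4, 3.115, 0.004]
contact_force: [0.3, -0.9, 0.4]
opening: 0.0854
bar [ 0.6197896 -0.0203906  0.076    ] [0.51941806 0.00487245 0.076     ] 0.10350201662091696 [ 0.56960383 -0.00775908  0.076     ] -14.127630258357831
t 9.2 pos [ 0.5718 -0.0018  0.2004] xyaw 165.4 q [-0.13 -0.07  1.75  0.    1.46 -1.45] F [ 0.3  -0.86  0.36] open 0.0854
shift mm [  0.7  -6.8 170.4] turn 0.87 deg
314.75541478585177 242.19005173844437
312.6784207800047 120.89001799056186
313.7751253039382 184.668949756413
```

View pics/w8.png

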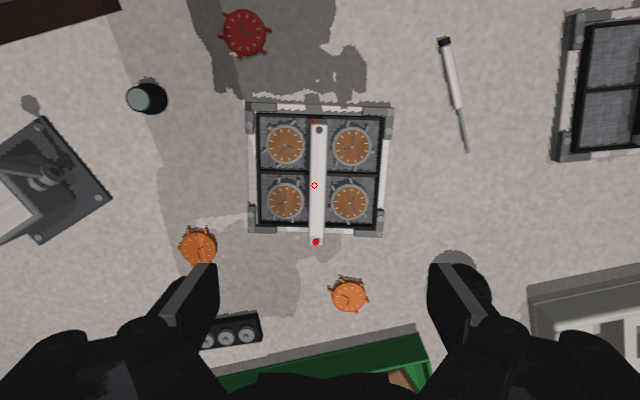

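Run:
```python
from h import *
from to import to
c=ctrl.calibration('wrist')
a=at('wrist',316.5,243,.076,c);b=at('wrist',319,125,.076,c);m=(a+b)/2;print(a,b,np.linalg.norm(a-b),m,np.degrees(np.arctan2(*(a-b)[[1,0]])))
to([m[0],m[1],.03],-15.5)
```

```text
[ 0.61962883 -0.02169612  0.076     ] [0.52257924 0.00639085 0.076     ] 0.1010321805794434 [ 0.57110404 -0.00765263  0.076     ] -16.140890254936167
t 9.25 pos [ 0.5709 -0.0041  0.2003] xyaw 165.3 q [-0.14 -0.07  1.75  0.    1.46 -1.45] F [-0.93 -0.83 -0.19] open 0.0854
shift mm [ -1.1  -3.5 170.3] turn 0.8 deg
```

The wrist picture shows the bar from (319,125) to (316,243), directly in line with the open jaws at x≈322. The wrist and top views agree on the bar centre within 2 mm. I'll descend.

```bash
python3 -m creep '[[0,-1,-4,40,0.01],[0,-1,-4,80,0.01],[0,-1,-4,105,0.01],[0,-1,-4,125,0.01],[0,-1,-4,140,0.01],[0,-1,-4,150,0.01],[0,-1,-4,160,0.01],[0,-1,-4,170,0.01],[0,-1,-4,170,0.01]]'; python3 to.py .571 -.0077 .03 -15.5
```

```text
t: 10.0
tool_pos: [0.5685, -0.0113, 0.0286]
tool_rot: [-0.426, -3.11, 0.0]
contact_force: [0.0, -0.3, -0.6]
opening: 0.0858
t 10.0 pos [ 0.5685 -0.0113  0.0286] xyaw 164.4 q [-0.15  0.11  1.88 -0.    1.16 -1.45] F [ 0.01 -0.27 -0.61] open 0.0858
shift mm [-1.4  4.1 -1.5] turn -0.09 deg
```

```bash
python3 -m creep '[[0,0,0,0,0],[0,0,0,0,0],[0,0,0,0,0]]'; python3 to.py .571 -.0077 .03 -15.5
python3 - <<'E'
from h import *
w=ctrl.get_image('wrist')[:,:,::-1]; s=ctrl.get_image('scene')[:,:,::-1]
cv2.imwrite('pics/c9.png',np.hstack([cv2.resize(w[:,120:520],(400,400)),cv2.resize(s[160:250,270:360],(400,400),interpolation=cv2.INTER_CUBIC)]))
E
```

```text
t: 10.25
tool_pos: [0.5707, -0.0113, 0.0316]
tool_rot: [0.425, 3.11, -0.0]
contact_force: [0.4, 0.3, 0.4]
opening: 0.0851
t 10.25 pos [ 0.5707 -0.0113  0.0316] xyaw 164.4 q [-0.15  0.1   1.88 -0.    1.16 -1.45] F [0.45 0.29 0.4 ] open 0.0851
shift mm [0.6 3.6 1.6] turn -0.07 deg
```

View pics/c9.png

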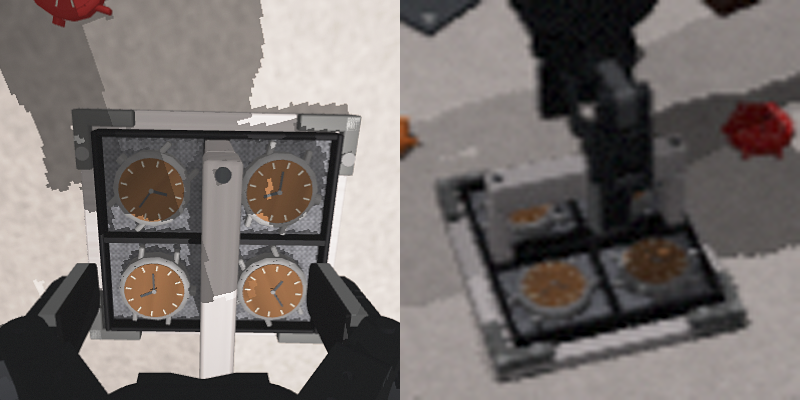

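In the wrist view the jaws centre at x≈204 and the bar at ≈220 (36 px = 14 mm). I shift about +5 mm along tool y, which agrees with the measured pose error, go 3 mm lower and close.

```bash
python3 -m creep '[[0,0,5,3,0],[0,0,5,3,0],[0,0,5,3,0],[120,0,5,3,0],[160,0,5,3,0],[200,0,5,3,0],[255,0,5,3,0],[255,0,5,3,0],[255,0,5,3,0],[255,0,5,3,0],[255,0,5,3,0],[255,0,5,3,0]]' 60; python3 to.py .571 -.0077 .03 -15.5
```

```text
t: 11.35
tool_pos: [0.5712, -0.0063, 0.0275]
tool_rot: [0.426, 3.112, 0.0]
contact_force: [-0.5, 1.9, 2.0]
opening: 0.013
t 11.35 pos [ 0.5712 -0.0063  0.0275] xyaw 164.4 q [-0.14  0.11  1.88  0.    1.15 -1.44] F [-0.45  1.91  1.96] open 0.013
shift mm [-0.2 -1.4 -2.5] turn -0.08 deg
```

The opening is 13 mm, so the bar (14 mm) is gripped, and side forces are about 2 N. I'll lift a little first.

```bash
python3 -m creep '[[255,0,0,-2,0],[255,0,0,-5,0],[255,0,0,-9,0],[255,0,0,-14,0],[255,0,0,-19,0],[255,0,0,-23,0],[255,0,0,-25,0],[255,0,0,-25,0]]'; python3 -m creep '[[255,0,0,-3,0],[255,0,0,-8,0],[255,0,0,-15,0],[255,0,0,-23,0],[255,0,0,-31,0],[255,0,0,-39,0],[255,0,0,-47,0],[255,0,0,-54,0],[255,0,0,-60,0],[255,0,0,-64,0],[255,0,0,-65,0],[255,0,0,-65,0]]'; python3 -m creep '[[255,0,0,0,0],[255,0,0,0,0],[255,0,0,0,0],[255,0,0,0,0]]'
python3 - <<'E'
from h import *
w=ctrl.get_image('wrist')[:,:,::-1]; s=ctrl.get_image('scene')[:,:,::-1]
cv2.imwrite('pics/c10.png',np.hstack([cv2.resize(w[:,120:520],(400,400)),cv2.resize(s[90:250,230:390],(400,400),interpolation=cv2.INTER_CUBIC)]))
print(proj('scene',[.571,-.0077,.066]),proj('scene',[.571,-.0077,.156]))
E
```

```text
t: 12.02
tool_pos: [0.5714, -0.0064, 0.0532]
tool_rot: [0.425, 3.112, 0.0]
contact_force: [0.5, -0.7, -4.8]
opening: 0.0128
t: 13.02
tool_pos: [0.5712, -0.0064, 0.1177]
tool_rot: [0.426, 3.112, 0.0]
contact_force: [0.7, -0.2, -5.4]
opening: 0.0128
t: 13.35
tool_pos: [0.5707, -0.0063, 0.1168]
tool_rot: [-0.426, -3.112, 0.0]
contact_force: [-1.1, -0.2, -6.5]
opening: 0.0133
(np.float64(311.68869473943397), np.float64(198.51207713548274)) (np.float64(311.46060654753234), np.float64(167.9945308415901))
```

View pics/c10.png

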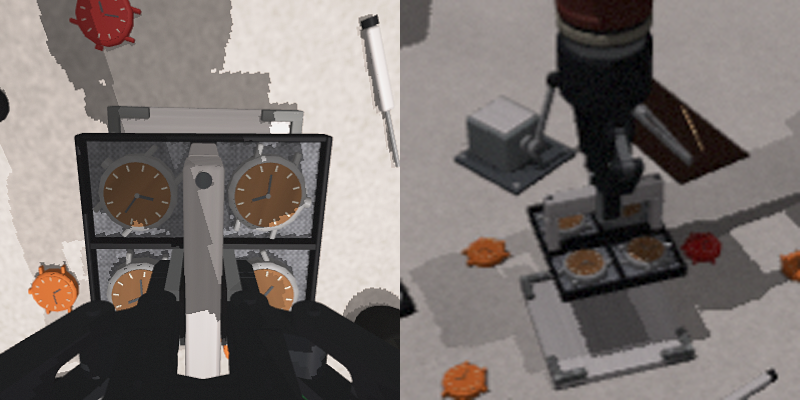

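The carrier is up, level and clear of its dock. All four heads lie in their compartments, the weight reads about 5.4 N, and the lever is upright at rest. Now a numeric check of the height from the outline.

Run:
```python
from h import *
im=ctrl.get_image('scene');ctrl.get_image('top')
y=np.radians(-15.6);e=np.array([np.cos(y),np.sin(y),0]);n=np.array([-e[1],e[0],0]);z=np.array([0,0,1])
def rect(cam,h,m):
    P=[m+e*a*.0565+n*b*.061+z*(h+k) for a in(1,-1) for b in(1,-1) for k in(0,.012)]
    q=np.array([proj(cam,p) for p in P]);return np.r_[q.min(0),q.max(0)].round(1)
m=np.array([.571,-.0077,0])
for cam in('scene','top'):
  for lab in('carrier','head1_mid'):
    for b in ctrl.boxes_of(cam,lab)[:6]:
      r=b['rect'];print(cam,lab,round(b['conf'],2),np.round([r[0],r[1],r[0]+r[2],r[1]+r[3]],1))
  for h in(.07,.08,.09,.1,.11):print(cam,h,rect(cam,h,m))
for h in(.08,.09,.1):
  print(h,[tuple(np.round(proj('scene',m+e*a*.0275+n*b*.032+z*(h+.014)))) for a in(1,-1) for b in(1,-1)])
o=ctrl.get_obs();print(o['t'],o['tool_pos'],o['opening'],o['contact_force'],np.abs(o['dq']).max(),o['wrist_torque'])
```

```text
scene carrier 0.77 [280.1 159.8 344.  207.4]
scene head1_mid 0.75 [291.3 191.5 312.9 204.9]
scene head1_mid 0.69 [384.4 193.3 397.  205.3]
scene head1_mid 0.65 [247.7 232.8 265.1 247.8]
scene head1_mid 0.57 [257.7 184.2 272.8 195.2]
scene head1_mid 0.47 [342.3 179.9 356.2 195.3]
scene 0.07 [281.  172.5 344.2 220.7]
scene 0.08 [280.8 169.3 344.5 217.5]
scene 0.09 [280.5 166.  344.7 214.2]
scene 0.1 [280.3 162.7 344.9 210.8]
scene 0.11 [280.1 159.3 345.1 207.4]
top carrier 0.82 [283.6 181.  341.4 219.8]
top carrier 0.22 [313.3 197.3 337.  212.8]
top head1_mid 0.62 [369.  161.6 390.4 185.3]
top head1_mid 0.43 [420.4 223.8 441.5 241.9]
top 0.07 [279.1 156.  349.9 223.7]
top 0.08 [278.8 154.9 350.4 223.4]
top 0.09 [278.5 153.7 351.  223. ]
top 0.1 [278.2 152.6 351.5 222.6]
top 0.11 [277.9 151.4 352.  222.3]
0.08 [(np.float64(304.0), np.float64(201.0)), (np.float64(296.0), np.float64(183.0)), (np.float64(328.0), np.float64(196.0)), (np.float64(319.0), np.float64(178.0))]
0.09 [(np.float64(304.0), np.float64(198.0)), (np.float64(296.0), np.float64(180.0)), (np.float64(328.0), np.float64(193.0)), (np.float64(319.0), np.float64(175.0))]
0.1 [(np.float64(304.0), np.float64(194.0)), (np.float64(296.0), np.float64(176.0)), (np.float64(328.0), np.float64(189.0)), (np.float64(319.0), np.float64(172.0))]
13.75 [ 0.57101852 -0.00639244  0.11732088] 0.012907234501016662 [ 0.05888244 -0.16842142 -5.45182907] 0.004557240492182659 [-0.00045333 -0.02556948 -0.03409383]
```

The height estimates are 0.09 to 0.11 m (carrier box, picture and front head), and the 89 mm lift gives about 0.10 m. The carrier is steady with negligible wrist moment, so I hand in.

```bash
python3 -c "
from station import ctrl
print(ctrl.finish_job())"
```

```text
the job is handed in; nothing more can be done
None
```

I counted the full carrier on the tally counter, lifted it level out of its dock and handed the job in while still holding it. The hand-in reports no verdict.

- **Lever:** My first push rode up over the knob (35 N peak) and swung the lever only to about +10° before it sprang back. The real fingertips end about 20 mm above the reported tool point. I allowed for that and pushed again, until the lever met its stop: 20 N, with no further travel. I did not read the lever angle in a picture at that moment. After I backed off, the picture showed it at rest.
- **Lift:** I gripped the bar at its middle with 60 N (opening 13 mm for a 14 mm bar) and raised the tool about 89 mm. At the last check the load was 5.4 N, the wrist moment was close to zero and joint speeds were at most 0.005 rad/s.
- **Last picture:** The tray is level and clear of the dock. The heads lie in their compartments, though the fingers partly hide two of them.
- **Height:** The estimates disagree slightly. The front head gives about 9 cm and the scene box 10–11 cm, while the picture and the lift distance give about 10 cm. All are within 7–13 cm. The top-view box was partly hidden by the arm and gave nothing useful.
- **Everything else:** I touched nothing else on the bench that I know of.

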